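# Draw the cutting board out from under the plates and set the lime on it

### The arm

A 6-joint arm with a two-finger parallel gripper is mounted at the origin on the work surface; the furniture and walls round the work are solid. World frame = base frame: x ahead of the robot, y to its left, z up, the work surface at z = 0. Lengths are in mm, angles in rad, forces in N, time in s.
With the tool pointing down it reaches from about 325 to 775 mm from the base axis. Payload 5.5 kg.
Tool frame: the origin (TCP) lies on the centre line of the jaws, within the pads' length; the fingertips stand 22 mm ahead of it and the grasp point (between the pads) lies 3 mm ahead of it; z points along the fingers, y is the line along which they close (so a half turn about z gives the same grasp; the last joint's range is limited). The gripper opens to 88 mm and grips with 3 to 60 N. Pads are 20 mm wide; open, the fingers measure 115 mm over their backs; the gripper's body (75 mm by 178 mm) begins 61 mm behind the grasp point.
Start: joints at [-1.396, 0.091, 1.231, -0, 1.82, -0.057], TCP at [137.836, -583.967, 244.631] pointing down, gripper open.
Joint ranges: [-2.87, 2.87], [-0.86, 2.18], [0.17, 2.46], [-1.51, 4.65], [0.06, 2.69], [-2.65, 2.65]. Speed limits (rad/s): [2.57, 2.57, 3.01, 3.14, 3.14, 3.14].

### API

Orientations are given as a unit quaternion [x, y, z, w].
In Python, from plant import monitor, optics, manip gives the robot as it stands.
- The arm moves only by the tool servo_tool, never from a script. Its argument "deltas" is a list of rows, each an object with "translation": the shift along the world's x, y, z in cm, a list of three; "turn": the turn, a rotation vector about the world's x, y, z in degrees, a list of three; "fingers": the finger opening in cm, from 0 to 8.78. A call has 1 to 12 rows; each row shifts and turns the commanded pose from where the row before left it; what a row does not reach is not made up. A row lasts 1/8 s, in which the tool goes at most 62.5 mm and 10.7 degrees, less where a joint would pass 70% of its speed; a pose out of reach is approached as far as the arm can. A call with a gripper value outside its range is refused whole. The fingers move at their own pace and stop on an object; "newtons" is the grip in N (left out, the last holds). Time passes only in rows, so rows that do not move let the fingers close. It gives the time, the measured TCP pose, the force, the opening and the grip force at its end, in the units of the state.
- monitor.state(): the state, without advancing time (a new reading comes with each control period).
- optics.get_image(name): name is "side" or "top" or "wrist"; returns the picture (384x512x3 uint8, red, green, blue); there is no depth.
- optics.camera_params(name): a dict with "vfov" (degrees; the focal length in pixels is half the picture's height over the tangent of half this angle, whatever the lens; pixels are square), "cx", "cy" (the principal point, pixels), "dist" ([k1, k2, p1, p2, k3] as OpenCV has them; the pictures are not rectified), "cam_to_world" (4x4, takes a point from camera to world coordinates). Camera axes: x right, y down, z forward; pixel columns grow to the right and rows downward; lengths in mm; the calibration is good to about 2 mm. A picture is of the moment at which its call begins: read the wrist's pose just before it. camera_params takes no time and is no camera call; for the wrist camera it gives the pose at the moment of the call.
- manip.sign_off(): hands the job in; it is judged then, once.
The state is a dict: "time_s": time; "qpos": joint angles; "joint_velocities": joint speeds; "joint_efforts": joint torques, N m; "tcp_pos": TCP position; "tool_rot": TCP orientation; "wrist_force": force on the tool from outside, world axes, zero at the start; "wrist_torque": the same for the moment, N m; "finger_gap": opening from 0.0 (shut) to 1.0 (fully open); "gripper_force": force on a finger pad.
Only numpy, scipy, OpenCV 4.12 (cv2) and the standard library are available. Lean on these libraries where they do the work, as an engineer would, in place of code of your own. Each camera call takes 0.05 s, during which the arm holds its last target. There are 200 camera calls.

### The job

The wooden cutting board has been left at the bottom of the plate rack, under two side plates and a blue glass. Slide it out from under them, right out of the rack and flat onto the table, so that the plates settle down in the rack with the glass still standing on them; do not take the plates or the glass off. Then set the lime on the board's flat part, ready for cutting, and leave the other things on the table where they are.

Things in the scene. Friction and masses are not known exactly. Their poses are not given: they have to be found in the camera images.
- rack: plate rack, fixed: black steel base plate 156 x 156 x 5 mm with four steel posts 10 mm thick, tops 71 mm above the table, at x = +-66, y = +-64 mm. Origin: centre of the base, on the table. Its -x is the way out: the board (90 mm wide) passes between the two -x posts (118 mm clear), the 166 mm plates cannot. At the start the board lies on the base plate, the plates on the board.
- board: pale wooden paddle board, loose, 0.15 kg, 10 mm thick. Origin: underside, centre of its flat part (120 mm in x, 90 mm in y). D handle along its -x, 64 mm wide, ending at x = -142 mm, with a hand slot right through it, x = -126 to -78, y = -20 to 20 mm; side bars 12 mm, end bar 16 mm wide. The handle sticks out from under the plates, which reach 83 mm from the rack's centre.
- board_slot (a point): centre of the board's hand slot, at the height of the board's top face; axes as the board's
- plate_low: lower white side plate, 166 mm across, 17 mm high, loose, 0.24 kg, lying on the board. Origin: centre of its underside, z up
- plate_top: upper white side plate, the same, nested on the lower one, 6 mm higher
- glass: blue tinted tumbler, 84 mm across and 85 mm high, 0.19 kg, standing upright on the upper plate; its rim is about 113 mm above the table at the start. Origin: centre of its foot, z up
- lime_center (a point): centre of the loose green lime, an egg-round fruit 53 x 46 mm across and 48 mm high, 52 g, lying on the table to the right of the rack
- salt_shaker: glass salt shaker, 44 mm across, 90 mm high, loose; leave it alone. Origin: centre of its foot
- peeler: yellow-handled peeler, 170 x 25 x 18 mm, lying loose; leave it alone. Origin: centre of its underside
- soda_can: orange soda can, 53 mm across, 134 mm high, loose; leave it alone. Origin: centre of its foot

How it is judged:
By the outcome, as a careful person would: the job done as asked, in the order asked, and still so for the second after the job is handed in, with the robot touching nothing.
It also fails if it takes over 61 s, if anything falls off the work surface, if the arm or the gripper's body presses on something with over 40 N, if the wrist force passes 120 N, or if a joint passes its speed limit or range.

## Working session

There is one attempt and no reset: what is moved stays moved. The work goes in short steps, Python scripts to look and compute and a tool call to move; the robot and the scene stay as the last step left them, time stands still between calls to the robot, and variables do not carry over. Pictures are saved under pics/ and viewed, at most 10 in all, crops included, and the job is handed in when it is done.

Besides the shell and the picture viewer there is one more tool, called by a JSON object that holds its "op" and its "data". servo_tool: Moves the arm, as the interface text tells. Its arguments: {"type":"object","properties":{"deltas":{"type":"array"},"newtons":{"type":"number"}},"required":["deltas"]}

```bash
mkdir -p pics
cat > h.py <<'E'
import numpy as np, cv2
from plant import monitor, optics, manip
def K(p):
    f=192/np.tan(np.radians(p['vfov'])/2); return np.array([[f,0,p['cx']],[0,f,p['cy']],[0,0,1.]])
def ray(p,uv):
    q=cv2.undistortPoints(np.array([[uv]],float),K(p),np.array(p['dist'],float)).ravel()
    T=np.array(p['cam_to_world']); return T[:3,3],T[:3,:3]@np.array([q[0],q[1],1])
def onz(p,uv,z):
    o,d=ray(p,uv); return o+d*(z-o[2])/d[2]
def tri(*pu):
    A=np.zeros((3,3));b=np.zeros(3);L=[]
    for p,uv in pu:
        o,d=ray(p,uv);d=d/np.linalg.norm(d);M=np.eye(3)-np.outer(d,d);A+=M;b+=M@o;L.append((M,o))
    x=np.linalg.solve(A,b); return x,[np.linalg.norm(M@(x-o)) for M,o in L]
def proj(p,X):
    T=np.linalg.inv(np.array(p['cam_to_world']))
    return cv2.projectPoints(np.array(X,float).reshape(-1,3),cv2.Rodrigues(T[:3,:3])[0],T[:3,3],K(p),np.array(p['dist'],float))[0].reshape(-1,2)
def snap(n,f):
    p=optics.camera_params(n); im=optics.get_image(n); cv2.imwrite(f'pics/{f}.png',im[...,::-1]); return p,im
E
python3 - <<'E'
from h import *
a=snap('top','top0')[1];b=snap('side','side0')[1]
for n in('top','side','wrist'):
    p=optics.camera_params(n);print(n,p['vfov'],p['dist'],np.round(p['cam_to_world'],3).tolist())
print(monitor.state())
E
```

```text
top 44.74067529537731 [0.02683714 0.         0.         0.         0.        ] [[-0.007, -0.998, 0.056, 269.093], [-1.0, 0.007, -0.001, -30.023], [0.0, -0.056, -0.998, 1488.637], [0.0, 0.0, 0.0, 1.0]]
side 42.98263890663602 [0.05730708 0.         0.         0.         0.        ] [[1.0, -0.023, 0.018, 324.068], [-0.025, -0.351, 0.936, -1378.177], [-0.015, -0.936, -0.351, 556.857], [0.0, 0.0, 0.0, 1.0]]
wrist 62.835468009303966 [0.01153582 0.         0.         0.         0.        ] [[0.23, -0.931, -0.284, 216.645], [-0.973, -0.22, -0.066, -566.164], [-0.002, 0.292, -0.957, 382.504], [0.0, 0.0, 0.0, 1.0]]
{'time_s': 0.1, 'qpos': array([-1.39567854e+00,  9.17786698e-02,  1.23173160e+00, -3.17357337e-05,
        1.81981600e+00, -5.67146149e-02]), 'joint_velocities': array([ 0.00036262, -0.00127281, -0.00269564,  0.00027681,  0.00067843,
        0.00046369]), 'joint_efforts': array([ 3.20949162e-03, -4.47858059e+01, -4.07570171e+01,  7.01456540e-02,
        2.84677825e-02, -1.19901515e-04]), 'tcp_pos': array([ 137.79730808, -583.73033938,  243.64198334]), 'tool_rot': array([ 9.93289314e-01,  1.15652875e-01, -6.66414860e-05, -8.64382664e-04]), 'wrist_force': array([-0.5740467 ,  0.31863035,  0.89097175]), 'wrist_torque': array([-0.03607012,  0.0177179 ,  0.00678267]), 'gripper_force': 0.0, 'finger_gap': 0.9948054418664558}
```

View pics/top0.png

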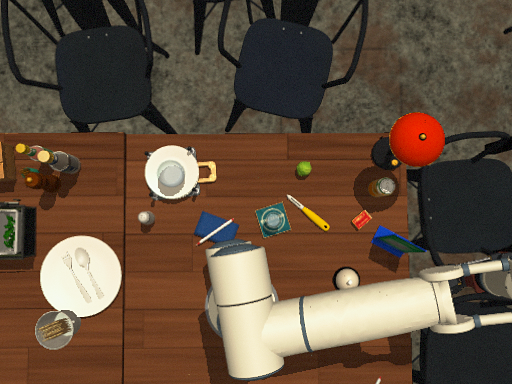

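View pics/side0.png

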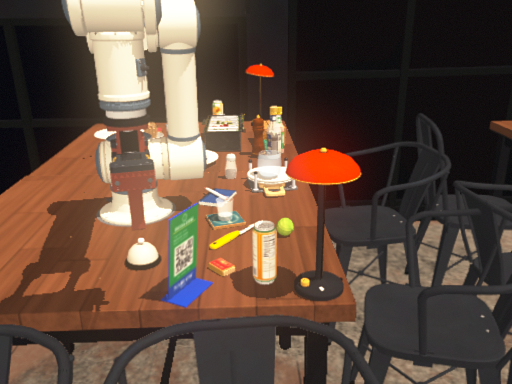

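The top view has the rack at (172,172) with its handle pointing right at (207,172), the lime at (304,169) and the peeler at (310,213). The side view has the lime at (286,227) and the rack at (270,178).

Run:
```python
from h import *
P={n:optics.camera_params(n) for n in('top','side')}
I={n:cv2.imread(f'pics/{n}0.png') for n in P}
def blob(n,lo,hi,roi):
    h=cv2.cvtColor(I[n],cv2.COLOR_BGR2HSV);m=cv2.inRange(h,lo,hi);z=np.zeros_like(m);u0,v0,u1,v1=roi;z[v0:v1,u0:u1]=m[v0:v1,u0:u1]
    ys,xs=np.nonzero(z);return (((xs.min()+xs.max())/2,(ys.min()+ys.max())/2),(xs.min(),xs.max(),ys.min(),ys.max()))
for nm,lo,hi,r1,r2 in [('lime',(32,90,40),(60,255,255),(290,155,320,185),(270,212,300,245))]:
    a=blob('top',lo,hi,r1);b=blob('side',lo,hi,r2);print(nm,a,b,tri((P['top'],a[0]),(P['side'],b[0])), onz(P['top'],a[0],24))
T=P['top']
for nm,uv,z in [('rackctr',(172,172),25),('handle end',(217,172),15),('peeler a',(288,195),9),('peeler b',(328,229),9),('coaster',(290,205),2),('can',(383,187),134),('edge',(200,133),0),('edgeR',(410,200),0),('salt',(147,218),90),('napkin',(237,220),0)]: print(nm,onz(T,uv,z).round())
c=cv2.resize(I['top'][135:245,120:420],None,fx=2.6,fy=2.6,interpolation=cv2.INTER_CUBIC);cv2.imwrite('pics/c.png',c)
```

```text
lime ((np.float64(303.5), np.float64(168.5)), (np.int64(297), np.int64(310), np.int64(162), np.int64(175))) ((np.float64(281.5), np.float64(226.0)), (np.int64(270), np.int64(293), np.int64(218), np.int64(234))) (array([ 425.67962026, -198.89318473,   26.64470278]), [np.float64(3.6287360612756085), np.float64(3.6287360612756796)]) [ 429.61806428 -199.36192677   24.        ]
rackctr [421. 215.  25.]
handle end [421.  74.  15.]
peeler a [ 347. -151.    9.]
peeler b [ 239. -276.    9.]
coaster [ 316. -157.    2.]
can [ 362. -417.  134.]
edge [549. 129.   0.]
edgeR [ 329. -539.    0.]
salt [277. 278.  90.]
napkin [269.  12.   0.]
```

{"op": "servo_tool", "data": {"deltas": [{"translation": [2.3,4.1,0],"turn": [0,0,5]},{"translation": [2.3,4.1,0],"turn": [0,0,5]},{"translation": [2.3,4.1,0],"turn": [0,0,6]},{"translation": [2.3,4.1,0],"turn": [0,0,6]},{"translation": [2.3,4.1,0],"turn": [0,0,6]},{"translation": [2.3,4.1,0],"turn": [0,0,6]},{"translation": [2.3,4.1,0],"turn": [0,0,6]}]}}

```text
schema error: expected keys translation, turn, fingers
```

{"op": "servo_tool", "data": {"deltas": [{"translation": [1.7,4.8,0],"turn": [0,0,6]},{"translation": [1.7,4.8,0],"turn": [0,0,6]},{"translation": [1.7,4.8,0],"turn": [0,0,6]},{"translation": [1.7,4.8,0],"turn": [0,0,6]},{"translation": [1.7,4.8,0],"turn": [0,0,6]},{"translation": [1.7,4.8,0],"turn": [0,0,6.7]},{"translation": [1.9,4.8,0]},{"translation": [0,0,0]},{"translation": [0,0,0]}]}}

```text
schema error: expected keys translation, turn, fingers
```

Run:
```python
from h import *
p,i=snap('wrist','w1');s=monitor.state();print(s['time_s'],s['tcp_pos'],s['tool_rot'],s['qpos'],np.round(p['cam_to_world'],2).tolist())
```

```text
0.15 [ 137.79286401 -583.7777613   243.77600645] [ 9.93291459e-01  1.15635341e-01 -4.09303254e-05 -7.37854751e-04] [-1.39571950e+00  9.16999786e-02  1.23157769e+00  5.74457213e-06
  1.81979295e+00 -5.67110387e-02] [[0.23, -0.93, -0.28, 216.65], [-0.97, -0.22, -0.07, -566.16], [-0.0, 0.29, -0.96, 382.5], [0.0, 0.0, 0.0, 1.0]]
```

View pics/w1.png

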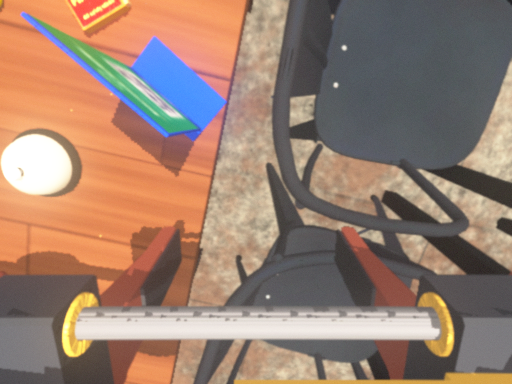

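The wrist camera shows the bell and the menu stand, since the moves were refused. I'll resend them with all the keys in every row.

{"op": "servo_tool", "data": {"deltas": [{"translation": [2.3,4.1,0],"turn": [0,0,5],"fingers": 8.7},{"translation": [2.3,4.1,0],"turn": [0,0,5],"fingers": 8.7},{"translation": [2.3,4.1,0],"turn": [0,0,6],"fingers": 8.7},{"translation": [2.3,4.1,0],"turn": [0,0,6],"fingers": 8.7},{"translation": [2.3,4.1,0],"turn": [0,0,6],"fingers": 8.7},{"translation": [2.3,4.1,0],"turn": [0,0,6],"fingers": 8.7},{"translation": [2.3,4.1,0],"turn": [0,0,6],"fingers": 8.7}]}}

```text
time_s: 1.02
tcp_pos: [299.3, -295.5, 244.4]
tool_rot: [0.893, 0.45, 0.0, -0.0]
wrist_force: [0.6, -0.7, 0.6]
finger_gap: 0.994
gripper_force: 0.0
```

{"op": "servo_tool", "data": {"deltas": [{"translation": [1.7,4.8,0],"turn": [0,0,6],"fingers": 8.7},{"translation": [1.7,4.8,0],"turn": [0,0,6],"fingers": 8.7},{"translation": [1.7,4.8,0],"turn": [0,0,6],"fingers": 8.7},{"translation": [1.7,4.8,0],"turn": [0,0,6],"fingers": 8.7},{"translation": [1.7,4.8,0],"turn": [0,0,6],"fingers": 8.7},{"translation": [1.7,4.8,0],"turn": [0,0,6.7],"fingers": 8.7},{"translation": [1.9,4.8,0],"turn": [0,0,0],"fingers": 8.7},{"translation": [0,0,0],"turn": [0,0,0],"fingers": 8.7},{"translation": [0,0,0],"turn": [0,0,0],"fingers": 8.7}]}}

```text
time_s: 2.15
tcp_pos: [419.6, 38.8, 244.4]
tool_rot: [0.707, 0.707, -0.0, -0.0]
wrist_force: [-0.7, -0.5, -0.2]
finger_gap: 0.991
gripper_force: 0.0
```

Run:
```python
from h import *
p,i=snap('wrist','w2');s=monitor.state();print(s['time_s'],s['tcp_pos'],s['tool_rot'],s['qpos'],np.round(p['cam_to_world'],3).tolist())
```

```text
2.2 [419.60120299  38.24450483 244.5486863 ] [ 7.07524426e-01  7.06688839e-01 -2.63253579e-04  4.11294061e-05] [ 1.04438806e-02 -3.92086587e-01  1.66663176e+00 -4.46460511e-04
  1.86736631e+00  1.14951729e-02] [[1.0, 0.001, -0.001, 420.413], [0.0, -0.956, -0.292, 118.431], [-0.001, 0.292, -0.956, 383.206], [0.0, 0.0, 0.0, 1.0]]
```

View pics/w2.png

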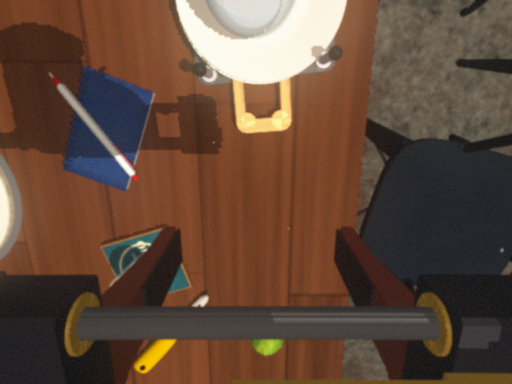

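The wrist view shows the handle with its left bar at u≈241, right bar at u≈286 and end bar at v≈125. The -x posts are at (205,73) and (330,57), so the rack is yawed by a few degrees. I'll take a second view.

{"op": "servo_tool", "data": {"deltas": [{"translation": [0,3,-2.5],"turn": [0,0,0],"fingers": 8.7},{"translation": [0,3,-2.5],"turn": [0,0,0],"fingers": 8.7},{"translation": [0,0,0],"turn": [0,0,0],"fingers": 8.7},{"translation": [0,0,0],"turn": [0,0,0],"fingers": 8.7}]}}

```text
time_s: 2.7
tcp_pos: [420.1, 97.7, 195.6]
tool_rot: [0.708, 0.706, 0.0, 0.001]
wrist_force: [-0.3, 0.1, 0.6]
finger_gap: 0.99
gripper_force: 0.0
```

Run:
```python
from h import *
p,i=snap('wrist','w3');s=monitor.state();print(s['time_s'],s['tcp_pos'],np.round(p['cam_to_world'],3).tolist())
q=dict(p);T=np.array([[1,.001,-.001,420.413],[0,-.956,-.292,118.431],[-.001,.292,-.956,383.206],[0,0,0,1.]]);T[:3,:3]=np.array(p['cam_to_world'])[:3,:3];q['cam_to_world']=T
import sys
res=[]
for f,pp in(('w2',q),('w3',p)):
    im=cv2.imread(f'pics/{f}.png');h=cv2.cvtColor(im,cv2.COLOR_BGR2HSV)
    m=cv2.inRange(h,(15,70,120),(30,200,255));m[220:]=0;m[:, :190]=0;m[:,340:]=0
    n,l,st,c=cv2.connectedComponentsWithStats(m);k=1+st[1:,4].argmax();m=(l==k).astype(np.uint8)*255
    cs,hi=cv2.findContours(m,cv2.RETR_CCOMP,cv2.CHAIN_APPROX_NONE)
    print(f,st[k])
    outer=max(cs,key=len)[:,0].astype(float)
    w=np.array([onz(pp,u,15) for u in outer])[:,:2]
    print(' end y',w[:,1].min(),'x at slices')
    for y in range(int(w[:,1].min())+3,int(w[:,1].max()),8):
        r=np.nonzero(abs(w[:,1]-y)<2)[0]
        # row mask extents incl. inner edges
        print('  ',y,w[r,0].min().round(1),w[r,0].max().round(1))
    d=cv2.inRange(im,(0,0,0),(90,90,90))
np.save('q.npy',T)
im=cv2.imread('pics/w3.png');cv2.imwrite('pics/w3c.png',cv2.resize(im[0:280,130:400],None,fx=2.1,fy=2.1,interpolation=cv2.INTER_CUBIC))
```

```text
2.75 [420.29519838  97.69607219 195.95031384] [[1.0, -0.002, 0.0, 420.787], [-0.002, -0.956, -0.292, 177.366], [0.001, 0.292, -0.956, 334.426], [0.0, 0.0, 0.0, 1.0]]
w2 [ 231   78   61   56 1747]
 end y 78.02426791165199 x at slices
   81 399.1 452.1
   89 394.7 458.8
   97 394.8 458.6
   105 393.8 458.4
   113 393.0 457.1
   121 393.1 456.8
   129 392.2 456.6
w3 [ 228  140   66   54 1820]
 end y 79.27277219611993 x at slices
   82 396.8 451.9
   90 394.9 457.0
   98 394.0 457.9
   106 394.2 457.6
   114 393.4 456.3
   122 393.6 456.1
   130 392.8 454.8
```

View pics/w3c.png

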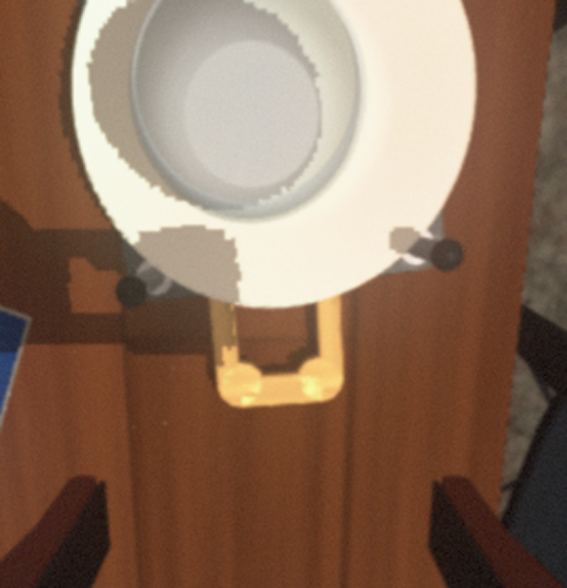

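Crop of the second view: the handle's end bar is at about (280,390), its straight sides are at u≈217 and 343, and the post tops are at (132,291) and (446,253). The corners are only slightly rounded.

Run:
```python
from h import *
p=optics.camera_params('wrist');q=dict(p);q['cam_to_world']=np.load('q.npy')
pts=[]
for f,pp in(('w2',q),('w3',p)):
    im=cv2.imread(f'pics/{f}.png');h=cv2.cvtColor(im,cv2.COLOR_BGR2HSV)
    m=cv2.inRange(h,(15,70,120),(30,200,255));m[220:]=0;m[:, :190]=0;m[:,340:]=0
    n,l,st,c=cv2.connectedComponentsWithStats(m);k=1+st[1:,4].argmax();m=(l==k).astype(np.uint8)*255
    cs,_=cv2.findContours(m,cv2.RETR_EXTERNAL,cv2.CHAIN_APPROX_NONE);c=max(cs,key=len)
    ys,xs=np.nonzero(m); vmax=ys.max()+.5
    r=ys>vmax-16
    v=vmax-12; row=xs[abs(ys-v)<2]
    e=xs[ys>vmax-3].mean()
    pts.append([(row.min(),v),(row.max(),v),(e,vmax)])
    w=np.array([onz(pp,u,15) for u in c[:,0].astype(float)]);
    for s in(-1,1):
        g=w[(w[:,1]>93)&(w[:,1]<128)&(np.sign(w[:,0]-426)*s>0)&(abs(w[:,0]-426)>27)]
        a=np.polyfit(g[:,1],g[:,0],1);print(f,s,'slope deg',np.degrees(np.arctan(a[0])),'x at 100',np.polyval(a,100))
for a,b in zip(*pts):
    print(a,b,tri((q,a),(p,b))[0].round(1),tri((q,a),(p,b))[1][0].round(2))
A=onz(p,(193,138.6),71);B=onz(p,(342.5,120.5),71);print(A,B,np.linalg.norm(A-B),np.degrees(np.arctan2(*(B-A)[[1,0]])))
print('plate edge', onz(p,(257,146),32),'tri posts',tri((q,(205,75)),(p,(193,138.6))),'glass ctr rim',onz(p,(247,48),113))
```

```text
w2 -1 slope deg -4.535497360349286 x at 100 394.75897103350604
w2 1 slope deg -4.147354709212549 x at 100 458.1331207532229
w3 -1 slope deg -3.1362884077584177 x at 100 394.90662457378306
w3 1 slope deg -5.078696110292913 x at 100 457.8547440129702
(np.int64(235), np.float64(121.5)) (np.int64(233), np.float64(181.5)) [394.6  90.7  10.2] 0.27
(np.int64(291), np.float64(121.5)) (np.int64(293), np.float64(181.5)) [459.1  90.6  10.4] 0.16
(np.float64(254.78846153846155), np.float64(133.5)) (np.float64(256.0111111111111), np.float64(193.5)) [418.3  76.8   9. ] 1.09
[367.3821035  143.94324581  71.        ] [490.78564576 158.3742696   71.        ] 124.24447147156704 6.669972922435539
plate edge [420.63315021 131.81259651  32.        ] tri posts (array([364.62465862, 139.86460938,  43.64878914]), [np.float64(2.820317642784117), np.float64(2.820317642784153)]) glass ctr rim [414.42704195 207.23172377 113.        ]
```

{"op": "servo_tool", "data": {"deltas": [{"translation": [0.3,-0.1,-3],"turn": [4,0,2.2],"fingers": 8.78},{"translation": [0.3,-0.1,-3],"turn": [4,0,2.2],"fingers": 8.78},{"translation": [0,0,-3],"turn": [0,0,0],"fingers": 8.78},{"translation": [0,0,-3],"turn": [0,0,0],"fingers": 8.78},{"translation": [0,0,-2],"turn": [0,0,0],"fingers": 8.78},{"translation": [0,0,0],"turn": [0,0,0],"fingers": 8.78},{"translation": [0,0,0],"turn": [0,0,0],"fingers": 8.78}]}}

```text
time_s: 3.62
tcp_pos: [426.8, 96.5, 56.4]
tool_rot: [0.678, 0.732, 0.05, -0.048]
wrist_force: [-0.7, -0.7, 1.0]
finger_gap: 1.001
gripper_force: 0.0
```

Run:
```python
from h import *
p,i=snap('wrist','w4');s=monitor.state();print(s['time_s'],s['tcp_pos'],s['tool_rot'])
P=s['tcp_pos']
h=cv2.cvtColor(i,cv2.COLOR_RGB2HSV);m=cv2.inRange(h,(15,70,100),(30,210,255))
n,l,st,c=cv2.connectedComponentsWithStats(m);k=1+st[1:,4].argmax();print(st[k])
cs,_=cv2.findContours((l==k).astype(np.uint8),cv2.RETR_EXTERNAL,cv2.CHAIN_APPROX_NONE);c=max(cs,key=len)[:,0].astype(float)
w=np.array([onz(p,u,15) for u in c]);print(w[:,1].min())
for y in(90,100,110,120):
    r=w[abs(w[:,1]-y)<2];print(y,r[:,0].min(),r[:,0].max())
```

```text
3.675 [426.89744492  96.64480446  56.46703224] [ 0.6780489   0.73170177  0.05029108 -0.0483014 ]
[ 203  175  104   89 4762]
79.20810675635481
90 395.08621862851356 456.8870120370961
100 394.4748319171215 457.2483550093688
110 393.357155441136 456.36113743020036
120 392.8681598258644 455.3606393360173
```

View pics/w4.png

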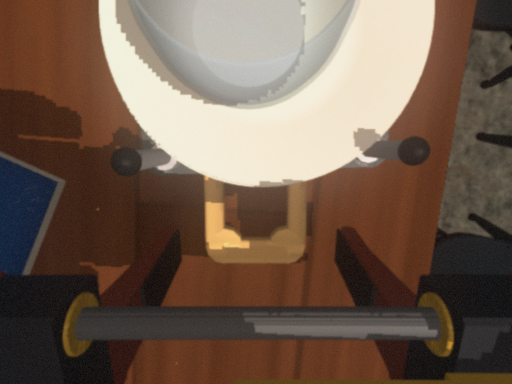

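The handle is centred between the fingers at u≈255, with its end bar at v≈250. I'll descend and grip.

{"op": "servo_tool", "data": {"deltas": [{"translation": [-0.1,-0.2,-1.5],"turn": [0,0,0],"fingers": 8.78},{"translation": [0,0,-1.5],"turn": [0,0,0],"fingers": 8.78},{"translation": [0,0,0],"turn": [0,0,0],"fingers": 8.78},{"translation": [0,0,0],"turn": [0,0,0],"fingers": 8.78}]}}

```text
time_s: 4.18
tcp_pos: [424.4, 95.1, 23.8]
tool_rot: [0.678, 0.732, 0.049, -0.05]
wrist_force: [-0.3, -0.4, 0.7]
finger_gap: 1.002
gripper_force: 0.0
```

{"op": "servo_tool", "data": {"deltas": [{"translation": [0,0,0],"turn": [0,0,0],"fingers": 6},{"translation": [0,0,0],"turn": [0,0,0],"fingers": 6},{"translation": [0,0,0],"turn": [0,0,0],"fingers": 6},{"translation": [0,0,0],"turn": [0,0,0],"fingers": 6},{"translation": [0,0,0],"turn": [0,0,0],"fingers": 6},{"translation": [0,0,0],"turn": [0,0,0],"fingers": 6}], "newtons": 45}}

```text
time_s: 4.92
tcp_pos: [424.9, 95.0, 24.5]
tool_rot: [0.678, 0.732, 0.049, -0.049]
wrist_force: [1.1, -0.2, -3.8]
finger_gap: 0.726
gripper_force: 45.0
```

{"op": "servo_tool", "data": {"deltas": [{"translation": [0.02,-0.2,0],"turn": [0,0,0],"fingers": 6},{"translation": [0.03,-0.3,0],"turn": [0,0,0],"fingers": 6},{"translation": [0.04,-0.4,0],"turn": [0,0,0],"fingers": 6},{"translation": [0.04,-0.4,0],"turn": [0,0,0],"fingers": 6},{"translation": [0.04,-0.4,0],"turn": [0,0,0],"fingers": 6},{"translation": [0.04,-0.4,0],"turn": [0,0,0],"fingers": 6},{"translation": [0.04,-0.4,0],"turn": [0,0,0],"fingers": 6},{"translation": [0.04,-0.4,0],"turn": [0,0,0],"fingers": 6},{"translation": [0.04,-0.4,0],"turn": [0,0,0],"fingers": 6},{"translation": [0.04,-0.4,0],"turn": [0,0,0],"fingers": 6},{"translation": [0.04,-0.4,0],"turn": [0,0,0],"fingers": 6},{"translation": [0.04,-0.4,0],"turn": [0,0,0],"fingers": 6}]}}

```text
time_s: 6.42
tcp_pos: [428.8, 51.8, 24.6]
tool_rot: [0.677, 0.732, 0.05, -0.051]
wrist_force: [0.4, 9.8, -1.0]
finger_gap: 0.726
gripper_force: 45.0
```

Run:
```python
from h import *
p,i=snap('wrist','w5');q,j=snap('top','t5');r,k=snap('side','s5')
v=np.hstack([i[0:300],np.zeros((300,10,3),np.uint8),np.vstack([cv2.resize(j[135:235,130:250],(270,225)),cv2.resize(k[140:210,220:310],(270,210))])[:300]])
cv2.imwrite('pics/m5.png',v[...,::-1]);print(monitor.state()['tcp_pos'],monitor.state()['wrist_force'])
```

```text
[428.81596257  51.41728931  24.54812067] [-0.29720614  8.16233619 -2.05618044]
```

View pics/m5.png

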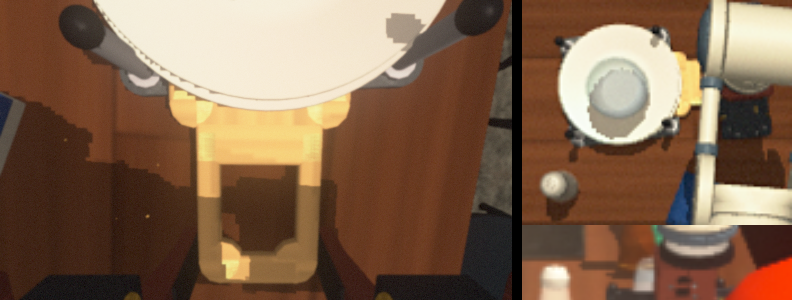

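The board is coming out, the plates are held by the posts, and the glass is central. I'll go on slowly.

{"op": "servo_tool", "data": {"deltas": [{"translation": [0.02,-0.25,0],"turn": [0,0,0],"fingers": 6},{"translation": [0.02,-0.25,0],"turn": [0,0,0],"fingers": 6},{"translation": [0.02,-0.25,0],"turn": [0,0,0],"fingers": 6},{"translation": [0.02,-0.25,0],"turn": [0,0,0],"fingers": 6},{"translation": [0.03,-0.25,0],"turn": [0,0,0],"fingers": 6},{"translation": [0.02,-0.25,0],"turn": [0,0,0],"fingers": 6},{"translation": [0.02,-0.25,0],"turn": [0,0,0],"fingers": 6},{"translation": [0.02,-0.25,0],"turn": [0,0,0],"fingers": 6},{"translation": [0.02,-0.25,0],"turn": [0,0,0],"fingers": 6},{"translation": [0.03,-0.25,0],"turn": [0,0,0],"fingers": 6},{"translation": [0.02,-0.25,0],"turn": [0,0,0],"fingers": 6},{"translation": [0.02,-0.25,0],"turn": [0,0,0],"fingers": 6}]}}

```text
time_s: 8.07
tcp_pos: [431.3, 22.5, 24.6]
tool_rot: [0.677, 0.732, 0.051, -0.052]
wrist_force: [-0.7, 12.8, -0.5]
finger_gap: 0.726
gripper_force: 45.0
```

{"op": "servo_tool", "data": {"deltas": [{"translation": [0.02,-0.25,0],"turn": [0,0,0],"fingers": 6},{"translation": [0.02,-0.25,0],"turn": [0,0,0],"fingers": 6},{"translation": [0.02,-0.25,0],"turn": [0,0,0],"fingers": 6},{"translation": [0.02,-0.25,0],"turn": [0,0,0],"fingers": 6},{"translation": [0.03,-0.25,0],"turn": [0,0,0],"fingers": 6},{"translation": [0.02,-0.25,0],"turn": [0,0,0],"fingers": 6},{"translation": [0.02,-0.25,0],"turn": [0,0,0],"fingers": 6},{"translation": [0.02,-0.25,0],"turn": [0,0,0],"fingers": 6},{"translation": [0.02,-0.25,0],"turn": [0,0,0],"fingers": 6},{"translation": [0.03,-0.25,0],"turn": [0,0,0],"fingers": 6},{"translation": [0.02,-0.25,0],"turn": [0,0,0],"fingers": 6},{"translation": [0.02,-0.25,0],"turn": [0,0,0],"fingers": 6}]}}

```text
time_s: 9.57
tcp_pos: [434.5, -10.1, 24.6]
tool_rot: [0.678, 0.732, 0.049, -0.049]
wrist_force: [0.5, 2.2, 0.2]
finger_gap: 0.724
gripper_force: 45.0
```

Run:
```python
from h import *
p,i=snap('wrist','w6');q,j=snap('top','t6');r,k=snap('side','s6')
v=np.hstack([i[0:375],np.zeros((375,10,3),np.uint8),np.vstack([cv2.resize(j[135:235,130:250],(270,225)),cv2.resize(k[140:190,230:320],(270,150))])])
cv2.imwrite('pics/m6.png',v[...,::-1])
```

```text
(no output)
```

View pics/m6.png

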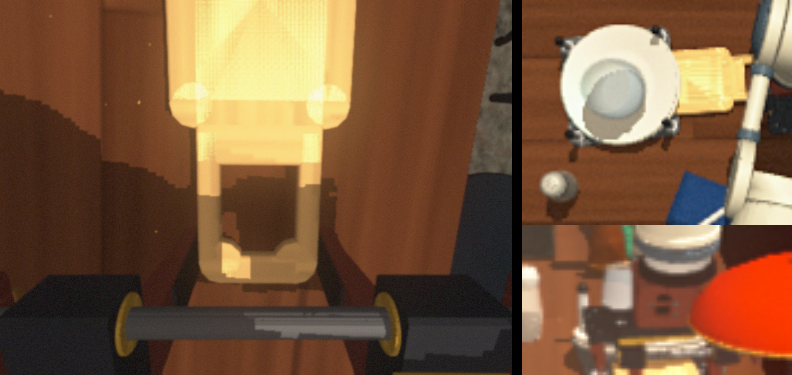

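The plates have settled (pull force dropped to 2 N) and the glass is still standing. I'll continue until the board is fully out of the rack.

{"op": "servo_tool", "data": {"deltas": [{"translation": [0.03,-0.4,0],"turn": [0,0,0],"fingers": 6},{"translation": [0.04,-0.6,0],"turn": [0,0,0],"fingers": 6},{"translation": [0.06,-0.8,0],"turn": [0,0,0],"fingers": 6},{"translation": [0.07,-0.8,0],"turn": [0,0,0],"fingers": 6},{"translation": [0.07,-0.8,0],"turn": [0,0,0],"fingers": 6},{"translation": [0.07,-0.8,0],"turn": [0,0,0],"fingers": 6},{"translation": [0.07,-0.8,0],"turn": [0,0,0],"fingers": 6},{"translation": [0.07,-0.8,0],"turn": [0,0,0],"fingers": 6},{"translation": [0.06,-0.7,0],"turn": [0,0,0],"fingers": 6},{"translation": [0,-0.3,0],"turn": [0,0,0],"fingers": 6},{"translation": [0,0,-0.1],"turn": [0,0,0],"fingers": 6},{"translation": [0,0,0],"turn": [0,0,0],"fingers": 6}]}}

```text
time_s: 11.22
tcp_pos: [440.0, -77.9, 23.7]
tool_rot: [0.678, 0.732, 0.049, -0.049]
wrist_force: [0.5, -0.7, -1.0]
finger_gap: 0.723
gripper_force: 45.2
```

{"op": "servo_tool", "data": {"deltas": [{"translation": [0,0,0],"turn": [0,0,0],"fingers": 7},{"translation": [0,0,0],"turn": [0,0,0],"fingers": 8},{"translation": [0,0,0],"turn": [0,0,0],"fingers": 8.7},{"translation": [0,0,0],"turn": [0,0,0],"fingers": 8.7},{"translation": [0,0,0],"turn": [0,0,0],"fingers": 8.7},{"translation": [0,0,1.5],"turn": [0,0,0],"fingers": 8.7},{"translation": [0,0,4],"turn": [0,0,0],"fingers": 8.7},{"translation": [0,0,5],"turn": [-8,0,0],"fingers": 8.7},{"translation": [0,0,5],"turn": [0,0,0],"fingers": 8.7},{"translation": [0,0,0],"turn": [0,0,0],"fingers": 8.7},{"translation": [0,0,0],"turn": [0,0,0],"fingers": 8.7}]}}

```text
time_s: 12.6
tcp_pos: [439.8, -78.0, 178.7]
tool_rot: [0.68, 0.733, -0.002, -0.002]
wrist_force: [-0.1, -0.6, 0.2]
finger_gap: 0.99
gripper_force: 0.0
```

Run:
```python
from h import *
p,i=snap('wrist','w7');q,j=snap('top','t7');r,k=snap('side','s7')
v=np.hstack([i[0:375],np.zeros((375,10,3),np.uint8),np.vstack([cv2.resize(j[135:235,130:250],(270,225)),cv2.resize(k[140:190,230:320],(270,150))])])
cv2.imwrite('pics/m7.png',v[...,::-1])
s=monitor.state();print(s['time_s'],s['tcp_pos'],s['tool_rot'])
h=cv2.cvtColor(i,cv2.COLOR_RGB2HSV);m=cv2.inRange(h,(30,90,40),(60,255,255));m[:,:150]=0
n,l,st,c=cv2.connectedComponentsWithStats(m)
for a,b in zip(st[1:],c[1:]):
    if a[4]>200: print('green',a,onz(p,b,25))
m=cv2.inRange(h,(14,60,100),(30,210,255));n,l,st,c=cv2.connectedComponentsWithStats(m);k=1+st[1:,4].argmax();mm=(l==k).astype(np.uint8)
c=max(cv2.findContours(mm,0,1)[0],key=len)[:,0].astype(float);w=np.array([onz(p,u,10) for u in c])
print(st[k],w.min(0),w.max(0))
for y in range(-90,120,15):
    r=w[abs(w[:,1]-y)<3]
    if len(r): print(y,r[:,0].min().round(1),r[:,0].max().round(1))
```

```text
12.75 [439.20253977 -77.98205389 176.93120177] [ 0.67982713  0.73336045 -0.00259302 -0.00328586]
green [ 222  268   41   40 1388] [ 431.73168711 -196.37070891   25.        ]
[  208     0   119   195 15874] [385.69899227 -94.25366393  10.        ] [495.21729441  83.75976202  10.        ]
-90 411.0 469.2
-75 408.2 472.2
-60 407.6 471.7
-45 405.8 470.8
-30 404.3 470.1
-15 393.2 488.1
0 388.9 490.9
15 388.5 494.4
30 387.9 493.6
45 387.4 486.5
60 386.1 481.5
75 385.7 476.2
```

View pics/m7.png

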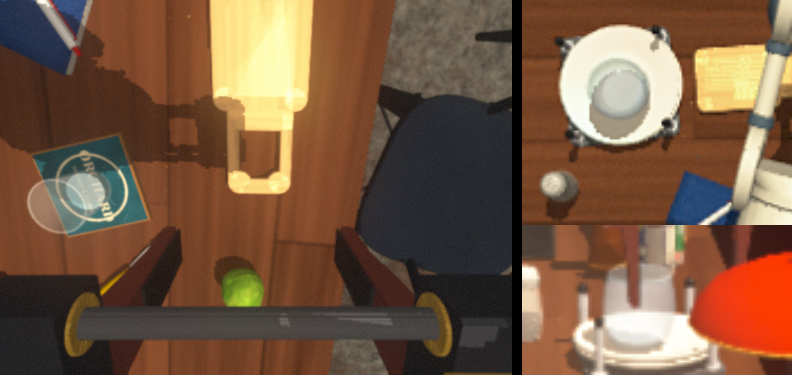

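The plates sit level in the rack with the glass upright, and the board is out flat on the table, centred at about (431,47). The lime is at (242,288) in the wrist view. I'll move above it.

{"op": "servo_tool", "data": {"deltas": [{"translation": [-0.2,-3,0],"turn": [0,0,0],"fingers": 8.7},{"translation": [-0.3,-4,0],"turn": [0,0,0],"fingers": 8.7},{"translation": [-0.3,-3,0],"turn": [0,0,0],"fingers": 8.7},{"translation": [-0.1,-1.8,0],"turn": [0,0,0],"fingers": 8.7},{"translation": [0,0,0],"turn": [0,0,0],"fingers": 8.7},{"translation": [0,0,0],"turn": [0,0,0],"fingers": 8.7}]}}

```text
time_s: 13.5
tcp_pos: [431.0, -195.2, 178.3]
tool_rot: [0.68, 0.734, -0.002, -0.002]
wrist_force: [-0.3, 0.4, 0.7]
finger_gap: 0.994
gripper_force: 0.0
```

Run:
```python
from h import *
s=monitor.state();p,i=snap('wrist','w8');print(s['time_s'],s['tcp_pos'])
h=cv2.cvtColor(i,cv2.COLOR_RGB2HSV);m=cv2.inRange(h,(30,80,30),(60,255,255));m[:,:150]=0
n,l,st,c=cv2.connectedComponentsWithStats(m);k=1+st[1:,4].argmax();print(st[k],c[k],onz(p,c[k],24))
ct=max(cv2.findContours((l==k).astype(np.uint8),0,1)[0],key=len);e=cv2.fitEllipse(ct);print(e,onz(p,e[0],24))
q,j=snap('side','s8');h=cv2.cvtColor(j,cv2.COLOR_RGB2HSV);m=cv2.inRange(h,(32,90,40),(60,255,255))[212:245,276:300]
ys,xs=np.nonzero(m);ub=((xs.min()+xs.max())/2+276,(ys.min()+ys.max())/2+212);print(xs.min()+276,xs.max()+276,ub,tri((p,e[0]),(q,ub)))
```

```text
13.5 [ 430.96978359 -195.24569464  178.31292742]
[ 236  163   46   48 1803] [258.70382696 186.16805324] [ 431.89153248 -198.38081425   24.        ]
((258.7086486816406, 186.18724060058594), (44.85369873046875, 49.31513595581055), 145.48880004882812) [ 431.89768953 -198.39970525   24.        ]
278 292 (np.float64(285.0), np.float64(226.0)) (array([ 431.65222004, -197.92763453,   25.61468066]), [np.float64(0.21564756283564315), np.float64(0.21564756283544814)])
```

{"op": "servo_tool", "data": {"deltas": [{"translation": [0.1,-0.3,-3],"turn": [0,0,10],"fingers": 8.7},{"translation": [0,0,-4],"turn": [0,0,10],"fingers": 8.7},{"translation": [0,0,-3],"turn": [0,0,10],"fingers": 8.7},{"translation": [0,0,-3],"turn": [0,0,0],"fingers": 8.7},{"translation": [0,0,-2.1],"turn": [0,0,0],"fingers": 8.7},{"translation": [0,0,0],"turn": [0,0,0],"fingers": 8.7},{"translation": [0,0,0],"turn": [0,0,0],"fingers": 8.7}], "newtons": 12}}

```text
time_s: 14.48
tcp_pos: [432.6, -198.8, 28.8]
tool_rot: [0.466, 0.885, -0.002, -0.001]
wrist_force: [0.0, -0.5, 0.6]
finger_gap: 0.99
gripper_force: 0.0
```

{"op": "servo_tool", "data": {"deltas": [{"translation": [0,0,0],"turn": [0,0,0],"fingers": 6},{"translation": [0,0,0],"turn": [0,0,0],"fingers": 5},{"translation": [0,0,0],"turn": [0,0,0],"fingers": 4},{"translation": [0,0,0],"turn": [0,0,0],"fingers": 3.5},{"translation": [0,0,0],"turn": [0,0,0],"fingers": 3.5},{"translation": [0,0,0],"turn": [0,0,0],"fingers": 3.5},{"translation": [0,0,0],"turn": [0,0,0],"fingers": 3.5},{"translation": [0,0,0],"turn": [0,0,0],"fingers": 3.5}], "newtons": 12}}

```text
time_s: 15.48
tcp_pos: [431.9, -199.1, 27.7]
tool_rot: [0.467, 0.884, -0.002, -0.001]
wrist_force: [0.1, 0.2, -0.1]
finger_gap: 0.502
gripper_force: 12.0
```

{"op": "servo_tool", "data": {"deltas": [{"translation": [0,0,2],"turn": [0,0,0],"fingers": 3.5},{"translation": [0,0,3],"turn": [0,0,0],"fingers": 3.5},{"translation": [0,2,3],"turn": [0,0,0],"fingers": 3.5},{"translation": [0,4,0],"turn": [0,0,-10],"fingers": 3.5},{"translation": [0,4,0],"turn": [0,0,-10],"fingers": 3.5},{"translation": [0,4,0],"turn": [0,0,-10],"fingers": 3.5},{"translation": [0,4,0],"turn": [0,0,0],"fingers": 3.5},{"translation": [0,4,0],"turn": [0,0,0],"fingers": 3.5},{"translation": [0,2,0],"turn": [0,0,0],"fingers": 3.5},{"translation": [0,0,0],"turn": [0,0,0],"fingers": 3.5},{"translation": [0,0,-3],"turn": [0,0,0],"fingers": 3.5},{"translation": [0,0,0],"turn": [0,0,0],"fingers": 3.5}]}}

```text
time_s: 16.98
tcp_pos: [430.4, 40.3, 75.4]
tool_rot: [0.68, 0.733, -0.004, -0.004]
wrist_force: [-0.4, -0.0, -1.3]
finger_gap: 0.499
gripper_force: 12.0
```

{"op": "servo_tool", "data": {"deltas": [{"translation": [0,0,-2],"turn": [0,0,0],"fingers": 3.5},{"translation": [0,0,-1.5],"turn": [0,0,0],"fingers": 3.5},{"translation": [0,0,-0.3],"turn": [0,0,0],"fingers": 3.5},{"translation": [0,0,0],"turn": [0,0,0],"fingers": 3.5},{"translation": [0,0,0],"turn": [0,0,0],"fingers": 3.5}]}}

```text
time_s: 17.6
tcp_pos: [432.4, 41.0, 40.4]
tool_rot: [0.68, 0.734, -0.001, -0.001]
wrist_force: [0.3, -0.6, -0.7]
finger_gap: 0.499
gripper_force: 12.0
```

{"op": "servo_tool", "data": {"deltas": [{"translation": [0,0,-0.1],"turn": [0,0,0],"fingers": 3.5},{"translation": [0,0,-0.1],"turn": [0,0,0],"fingers": 3.5},{"translation": [0,0,-0.1],"turn": [0,0,0],"fingers": 3.5},{"translation": [0,0,0],"turn": [0,0,0],"fingers": 3.5},{"translation": [0,0,0],"turn": [0,0,0],"fingers": 3.5}]}}

```text
time_s: 18.23
tcp_pos: [432.1, 41.1, 37.6]
tool_rot: [0.68, 0.734, -0.002, -0.002]
wrist_force: [-3.2, -0.7, 5.5]
finger_gap: 0.504
gripper_force: 12.0
```

Contact is felt, so I'll release slowly and go straight up.

{"op": "servo_tool", "data": {"deltas": [{"translation": [0,0,0],"turn": [0,0,0],"fingers": 4.6},{"translation": [0,0,0],"turn": [0,0,0],"fingers": 5},{"translation": [0,0,0],"turn": [0,0,0],"fingers": 6},{"translation": [0,0,0],"turn": [0,0,0],"fingers": 7.5},{"translation": [0,0,0],"turn": [0,0,0],"fingers": 8.7},{"translation": [0,0,2],"turn": [0,0,0],"fingers": 8.7},{"translation": [0,0,4],"turn": [0,0,0],"fingers": 8.7},{"translation": [0,0,4],"turn": [0,0,0],"fingers": 8.7},{"translation": [0,-3,4],"turn": [0,0,0],"fingers": 8.7},{"translation": [0,-4,0],"turn": [0,0,0],"fingers": 8.7},{"translation": [0,0,0],"turn": [0,0,0],"fingers": 8.7},{"translation": [0,0,0],"turn": [0,0,0],"fingers": 8.7}]}}

```text
time_s: 19.73
tcp_pos: [431.7, -28.7, 176.2]
tool_rot: [0.68, 0.733, -0.002, -0.002]
wrist_force: [0.0, -0.6, -0.1]
finger_gap: 0.991
gripper_force: 0.0
```

Run:
```python
from h import *
p,i=snap('wrist','w9');q,j=snap('top','t9');r,k=snap('side','s9')
v=np.hstack([i[0:375],np.zeros((375,10,3),np.uint8),np.vstack([cv2.resize(j[135:235,130:250],(270,225)),cv2.resize(k[140:190,230:320],(270,150))])])
cv2.imwrite('pics/m9.png',v[...,::-1])
```

```text
(no output)
```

View pics/m9.png

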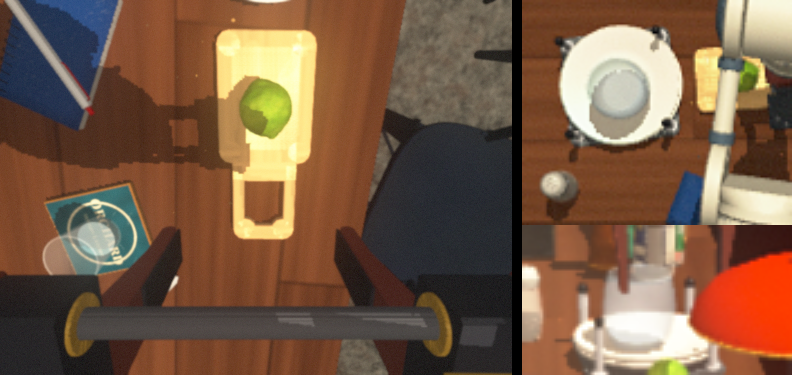

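The lime rests on the board's flat part at (265,108), the board is clear of the rack, and the glass is upright on the settled plates.

```bash
python3 -c "
from plant import manip;print(manip.sign_off())"
```

```text
the job is handed in; nothing more can be done
None
```

The board is out of the rack and flat on the table with the lime on its flat part, the plates have settled in the rack with the glass standing on them, and the job was handed in at about 20 s with no verdict shown.

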